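# Load the label roll and hold the printer cover open

### The arm

A 6-joint arm with a two-finger parallel gripper is mounted at the origin on the work surface. World frame = base frame: x ahead of the robot, y to its left, z up, the work surface at z = 0. Lengths are in m, angles in rad, forces in N, time in s.
With the tool pointing down it reaches from about 0.3 to 0.875 m from the base axis. Payload 6.4 kg.
Tool frame: the origin (TCP) lies between the finger pads; the fingertips stand 11 mm ahead of it and the grasp point (between the pads) lies 8 mm behind it; z points along the fingers, y is the direction in which the jaws open and shut (so a half turn about z gives the same grasp; the last joint's range is limited). The gripper opens to 88 mm and grips with 3 to 60 N. Pads are 18 mm wide; open, the fingers measure 123 mm over their backs; the gripper's body (75 mm by 187 mm) begins 45 mm behind the grasp point.
Start: joints at [-1.356, 0.181, 1.607, -0, 1.354, -0.206], TCP at [0.235, -0.525, 0.25] pointing down, gripper open.
Joint ranges: [-2.99, 2.99], [-0.89, 2.07], [0.3, 2.58], [-1.14, 4.28], [0, 2.63], [-3.12, 3.12]. Speed limits (rad/s): [2.57, 2.57, 3.01, 3.14, 3.14, 3.14].

### API

Orientations are given as a unit quaternion [w, x, y, z].
In Python, from station import * gives the robot as it stands.
- The arm moves only by the tool servo_tool, never from a script. Its argument "commands" is a list of rows, each a list of 7 numbers: the finger opening in mm, from 0 to 88.1, then the shift along the tool's x, y, z in mm, then the turn, a rotation vector about the tool's x, y, z in rad. A call has exactly 8 rows; each row is the pose to reach, as a shift and turn from the pose commanded when the call began, along the tool's axes at that moment; what a row does not reach only later rows make up. A row lasts 1/10 s, in which the tool goes at most 50 mm and 8.59 degrees, less where a joint would pass 70% of its speed; a pose out of reach is approached as far as the arm can. A call with a gripper value outside its range is refused whole. The fingers move at their own pace and stop on an object; "squeeze" is the grip in N (left out, the last holds). Time passes only in rows, so rows that repeat a pose let the fingers close, or fill a call up. It gives the time, the measured TCP pose, the force and the opening at its end, in the units of the state.
- observe(): the state, without advancing time (a new reading comes with each control period).
- camera(name): name is "side" or "top"; returns a dict with "image" (384x512x3 uint8, red, green, blue), "z_map" (384x512 float32, m along the optical axis (not along the pixel's ray), 0 where there is no reading), "vfov" (degrees; the focal length in pixels is half the picture's height over the tangent of half this angle, whatever the lens; pixels are square), "cx", "cy" (the principal point, pixels), "dist_coeffs" ([k1, k2, p1, p2, k3] as OpenCV has them; the pictures are not rectified), "position" and "rotation" of the camera in the world. Camera axes: x right, y down, z forward; pixel columns grow to the right and rows downward; lengths in m; the calibration is good to about 2 mm. A picture is of the moment at which its call begins.
- finish_job(): hands the job in, once; it reports no verdict.
Trained networks look in a picture, given as the dict that the camera call returned (one of the last four; its "shot" number tells which), for a name from the list of things; names that differ only in an ending like _2 or _b are one class to them, and where a whole thing is asked for, a point or a joint stands for the part that bears it (a point fixed in the world has none). Each returns a list of dicts, best first, with "p" (0 to 1); they miss things now and then, are a little off and sometimes report something else, mostly with a low value. They report only what shows in the picture. A call takes as long as a camera call.
- boxes_of(picture, label): "rect" ([left, top, right, bottom] in pixels, round what is visible of it).
- outline_of(picture, label): "region" (384x512 bool, what is visible of it) and "rect" ([left, top, right, bottom] in pixels, round what is visible of it).
The state is a dict: "t": time; "q": joint angles; "joint_velocities": joint speeds; "joint_torque": joint torques, N m; "ee_pos": TCP position; "tcp_rot": TCP orientation; "wrist_force": force on the tool from outside, world axes, zero at the start; "torque": the same for the moment, N m; "finger_gap": finger opening in m.
Only numpy, scipy, OpenCV 4.12 (cv2) and the standard library are available. Lean on these libraries where they do the work, as an engineer would, in place of code of your own. Each camera call takes 0.05 s, during which the arm holds its last target. There are 200 camera calls.

### The job

Put the blue roll of slide labels over the unwinder's upright spindle so that it sits flat on the turntable, and let go of it. Then lift the label printer's self-closing cover by its bar handle to 45 degrees and finish the program still holding it steady there, so that a colleague can thread the labels. Leave the yellow roll, the slide box and the dropper bottle where they are.

Things in the scene. Friction and masses are not known exactly. Their poses are not given: they have to be found in the camera images.
- blue_roll: Blue label roll, loose, standing on the bench with its axis upright: a ring 56 mm outer diameter, 40 mm high, with a 29 mm through bore; about 110 g. Origin: centre of its underside, z along the bore.
- yellow_roll: Yellow label roll of the same size, loose and standing upright likewise; not wanted now, leave alone. The two may stand in either place. Origin: centre of its underside.
- spindle_foot (a point): On the unwinder, which is fixed to the bench: a cream foot (110 mm diameter, 12 mm high) carrying an aluminium turntable (84 mm diameter, top 20 mm above the bench) with a plain upright steel spindle (21 mm diameter, 48 mm long, its last 9 mm tapering to 10 mm). This point is on the spindle's axis at the turntable's top face, where a fully seated roll's underside rests; z is up.
- spindle_tip (a point): The spindle's tip, on its axis, 48 mm above spindle_foot.
- printer: Label printer fixed to the bench: cream body 220 mm deep (x) by 200 mm wide (y) by 90 mm high, with a black cover on top. Origin: centre of its underside; its front faces its own -x (towards the robot), its yaw varies. A thin steel arc on its left (+y) side, for looks only, carries a green bead at the 45 degree position of the cover's underside.
- cover (a joint): Opening angle of the printer's cover in rad: 0 closed (lying level), 0.785 is 45 degrees, stop at 1.3. The black cover (190 by 196 mm, 14 mm thick, 0.3 kg) is hinged along its far (+x) edge and its front edge swings up and away from the robot. A spring and its weight shut it from any angle as soon as it is let go; at the handle it takes about 3 N along the arc.
- cover_handle (a point): Middle of the cover's handle: a round steel bar 10 mm thick, 100 mm long along the printer's y between two end posts, bar centre 35 mm above the cover's top face; when closed 165 mm in front of the hinge line, 49 mm above it (140 mm above the bench). Moves and turns with the cover; axes are the printer's when closed. The bar can turn between the fingers as the cover swings.
- cover_hinge (a point): Middle of the cover's hinge line, 91.5 mm above the bench, on the cover's underside at its far edge; the hinge axis is the printer's y.
- slide_box: Closed slide box, blue with a white top, 85 by 100 mm, 34 mm high, 0.4 kg, loose; leave alone. Origin: centre of its underside.
- dropper: Small amber dropper bottle, 36 mm diameter, 75 mm high, loose; leave alone. Origin: centre of its underside.

How it is judged:
By the outcome, as a careful person would: the job done as asked, in the order asked, and still so for the second after the job is handed in, while the arm keeps its last pose, push and grip.
It also fails if it takes over 58 s, if anything falls off the work surface, if the arm or the gripper's body presses on something with over 40 N, if the wrist force passes 120 N, or if a joint passes its speed limit or range.

## Working session

There is one attempt and no reset: what is moved stays moved. The work goes in short steps, Python scripts to look and compute and a tool call to move; the robot and the scene stay as the last step left them, time stands still between calls to the robot, and variables do not carry over. Pictures are saved under pics/ and viewed, about 8 in all and at most 12, crops included, and the job is handed in when it is done.

Besides the shell and the picture viewer there is one more tool, called in YAML: its name, and indented under it one key for each argument. servo_tool: Moves the arm, as the interface text tells. Its arguments: {"type":"object","properties":{"commands":{"type":"array"},"squeeze":{"type":"number"}},"required":["commands"]}

```bash
mkdir -p pics; ls; cat > h.py <<'E'
from station import *
import numpy as np, cv2
from scipy.spatial.transform import Rotation as R
def K(p):
    f=p["image"].shape[0]/2/np.tan(np.radians(p["vfov"])/2)
    return np.array([[f,0,p["cx"]],[0,f,p["cy"]],[0,0,1.]])
def rotm(p):
    r=np.array(p["rotation"],float)
    return r if r.shape==(3,3) else R.from_quat(r[[1,2,3,0]]).as_matrix()
def cloud(p):
    h,w=p["z_map"].shape
    uv=np.stack(np.meshgrid(np.arange(w),np.arange(h)),-1).reshape(-1,1,2).astype(np.float64)
    n=cv2.undistortPoints(uv,K(p),np.array(p["dist_coeffs"],float)).reshape(h,w,2)
    z=p["z_map"][...,None]
    X=np.concatenate([n*z,z],-1)@rotm(p).T+np.array(p["position"])
    X[p["z_map"]<=0]=np.nan
    return X
def save(p,name): cv2.imwrite("pics/"+name,p["image"][...,::-1])
E
python3 - <<'E'
from h import *
s=observe(); print({k:np.round(v,3) for k,v in s.items()})
for c in("top","side"):
    p=camera(c); save(p,c+"1.png"); X=cloud(p); print(c,np.round(p["position"],3),np.shape(p["rotation"]),p["vfov"])
    for l in("blue_roll","yellow_roll","spindle_foot","printer","cover","cover_handle","slide_box","dropper"):
        try:
            for o in outline_of(p,l)[:2]:
                P=X[o["region"]]; P=P[np.isfinite(P).all(1)]
                top=P[P[:,2]>np.percentile(P[:,2],95)-.008]
                print(l,round(o["p"],2),np.round(o["rect"]),"med",np.round(np.median(P,0),3),"min",np.round(np.percentile(P,2,0),3),"max",np.round(np.percentile(P,98,0),3),"topmid",np.round((top.min(0)+top.max(0))/2,3))
        except Exception as e: print(l,e)
E
```

```text
pics
{'t': np.float64(0.0), 'q': array([-1.356,  0.182,  1.608,  0.   ,  1.354, -0.206]), 'joint_velocities': array([ 0.   , -0.   ,  0.001,  0.001,  0.002, -0.   ]), 'joint_torque': array([-3.0000e-03, -4.3388e+01, -3.4185e+01,  7.0000e-02,  3.9000e-02,
       -0.0000e+00]), 'ee_pos': array([ 0.235, -0.524,  0.249]), 'tcp_rot': array([-0.001,  0.978,  0.209, -0.   ]), 'wrist_force': array([-0.591, -0.628,  0.012]), 'torque': array([-0.039,  0.051, -0.088]), 'finger_gap': np.float64(0.088)}
top [ 0.527 -0.024  1.033] (4,) 48.14782090997816
blue_roll 0.75 [355. 245. 383. 273.] med [ 0.413 -0.282  0.038] min [ 0.388 -0.32  -0.002] max [ 0.44  -0.253  0.043] topmid [ 0.414 -0.281  0.039]
yellow_roll 0.78 [350. 165. 373. 189.] med [ 0.606 -0.261  0.039] min [ 0.582 -0.285  0.007] max [ 0.63  -0.233  0.043] topmid [ 0.607 -0.26   0.039]
spindle_foot 0.67 [223. 245. 236. 259.] med [0.436 0.045 0.052] min [0.419 0.03  0.031] max [0.45  0.062 0.077] topmid [0.432 0.047 0.074]
spindle_foot 0.62 [267. 168. 314. 214.] med [ 0.572 -0.095  0.018] min [ 0.525 -0.145  0.008] max [ 0.623 -0.048  0.0
[... 1504 characters left out ...]
-0.099  0.057]
printer 0.74 [197.  71. 293. 179.] med [0.579 0.167 0.106] min [0.473 0.111 0.01 ] max [0.698 0.315 0.143] topmid [0.58  0.222 0.146]
cover 0.6 [202.  97. 287. 152.] med [0.578 0.205 0.108] min [0.486 0.119 0.1  ] max [0.673 0.318 0.145] topmid [0.579 0.224 0.127]
cover_handle 0.91 [201.  94. 285. 156.] med [0.577 0.203 0.108] min [0.485 0.118 0.097] max [0.674 0.314 0.145] topmid [0.58  0.222 0.127]
slide_box 0.95 [301. 192. 344. 234.] med [ 0.731 -0.065  0.035] min [ 0.692 -0.104  0.007] max [ 0.773 -0.008  0.038] topmid [ 0.734 -0.055  0.035]
dropper 0.67 [190. 179. 206. 208.] med [0.433 0.036 0.047] min [0.416 0.029 0.01 ] max [0.448 0.051 0.077] topmid [0.432 0.046 0.074]
```

```bash
python3 - <<'E'
from h import *
for c in("top","side"):
    p=camera(c); X=cloud(p); x,y,z=X[...,0],X[...,1],X[...,2]
    near=lambda cx,cy,r:np.hypot(x-cx,y-cy)<r
    for n,m in (("spin",near(.573,-.098,.04)&(z>.035)),("turntable",near(.573,-.098,.06)&(z>.015)&(z<.025)),("foot",near(.573,-.098,.07)&(z>.006)),("bar",near(.5,.22,.12)&(z>.128)),("cover",near(.58,.22,.2)&(z>.095)&(z<.12)),("blue",near(.414,-.282,.04)&(z>.03))):
        P=X[m]
        if len(P)<4: print(n,len(P)); continue
        (a,b),(w,h),ang=cv2.minAreaRect(P[:,:2].astype(np.float32)*1000)
        (ex,ey),er=cv2.minEnclosingCircle(P[:,:2].astype(np.float32)*1000)
        print(c,n,len(P),"rect",np.round([a,b,w,h,ang],1),"circ",np.round([ex,ey,er],1),"z",np.round(np.percentile(P[:,2],[2,50,98]),3), "mean",np.round(P.mean(0),4))
a=cv2.imread("pics/top1.png");b=cv2.imread("pics/side1.png")
cv2.imwrite("pics/both.png",cv2.resize(np.vstack([a[80:300,60:420],b[60:360,100:460]]),None,fx=1.15,fy=1.15))
E
```

```text
top spin 73 rect [573.7 -95.6  19.2  19.2  43.2] circ [573.8 -95.8  10.4] z [0.039 0.063 0.07 ] mean [ 0.5732 -0.0949  0.0618]
top turntable 913 rect [574.1 -91.1  88.7  90.6  44.4] circ [573.1 -95.5  49. ] z [0.016 0.019 0.023] mean [ 0.5738 -0.0957  0.0194]
top foot 1658 rect [573.9 -96.9 107.4 107.5  89.4] circ [573.9 -95.9  54.9] z [0.008 0.018 0.063] mean [ 0.5734 -0.0956  0.0179]
top bar 281 rect [519.  245.4 170.1  46.   77.5] circ [534.9 241.9  85.1] z [0.136 0.144 0.162] mean [0.5156 0.2229 0.1444]
top cover 7484 rect [588.5 228.7 206.8 203.7   9.6] circ [579.6 223.7 133.8] z [0.101 0.105 0.109] mean [0.5816 0.2228 0.1052]
top blue 366 rect [ 413.5 -280.7   55.4   54.7   70.8] circ [ 413.8 -280.4   28.1] z [0.031 0.039 0.043] mean [ 0.4141 -0.2801  0.0389]
side spin 106 rect [573.5 -97.7  20.6  17.2   6.2] circ [573.7 -96.   10.9] z [0.035 0.06  0.07 ] mean [ 0.572  -0.1007  0.0564]
side turntable 769 rect [574.9 -98.1  99.7 100.9  61.6] circ [573.7 -97.3  52.7] z [0.015 0.021 0.024] mean [ 0.5725 -0.1006  0.0209]
side foot 1421 rect [573.1 -96.6 107.4 108.5  51.3] circ [572.7 -95.9  55.8] z [0.009 0.02  0.065] mean [ 0.5717 -0.1039  0.0205]
side bar 149 rect [519.8 244.9 171.4  49.1  75.6] circ [537.3 240.4  85.8] z [0.13  0.146 0.167] mean [0.5171 0.2202 0.1458]
side cover 3347 rect [584.6 227.7 201.7 206.7   9.9] circ [579.2 222.5 135.1] z [0.099 0.107 0.11 ] mean [0.581  0.2108 0.1072]
side blue 511 rect [ 414.6 -281.9   55.1   53.8   85. ] circ [ 414.  -281.7   28.1] z [0.032 0.041 0.044] mean [ 0.4141 -0.2834  0.0406]
```

View pics/both.png

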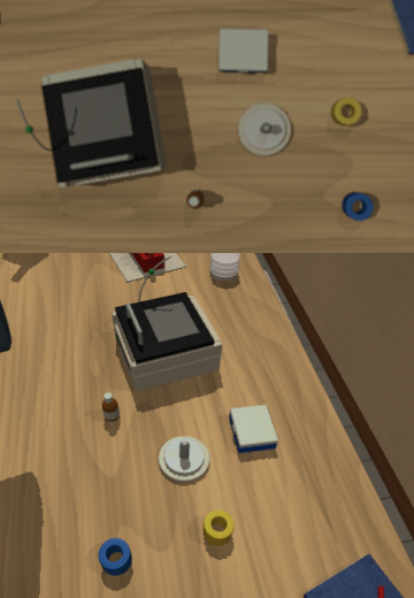

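The top crop shows the printer with its bar handle at the front (crop ~(105,160)), the unwinder at (265,130), the yellow roll at (348,110), the blue roll at (358,206), the dropper at (195,200) and the slide box at (243,50). The networks' positions agree with this. Next I'll work out the move to above the blue roll.

```bash
cat >> h.py <<'E'
def delta(target,yaw=None):
    s=observe(); q=np.array(s["tcp_rot"]); M=R.from_quat(q[[1,2,3,0]]).as_matrix()
    print("t",round(float(s["t"]),2),"tcp",np.round(np.array(s["ee_pos"])*1000,1),"gap",round(float(s["finger_gap"])*1000,1),"F",np.round(s["wrist_force"],1))
    print(" toolx",np.round(M[:,0],3),"tooly",np.round(M[:,1],3),"toolz",np.round(M[:,2],3))
    d=M.T@(np.array(target)-s["ee_pos"])*1000; print(" shift mm",np.round(d,1))
    # turn to make tool point straight down with tool x at world yaw (rad)
    if yaw is None: yaw=np.arctan2(M[1,0],M[0,0])
    G=np.array([[np.cos(yaw),np.sin(yaw),0],[np.sin(yaw),-np.cos(yaw),0],[0,0,-1]]).T
    print(" turn",np.round(R.from_matrix(M.T@G).as_rotvec(),3))
E
python3 - <<'E'
from h import *
delta([.414,-.281,.10]); delta([.414,-.281,.02])
p=camera("top"); X=cloud(p); x,y,z=X[...,0],X[...,1],X[...,2]
o=outline_of(p,"cover")[0]["region"]
c=X[o&(z>.097)&(z<.11)][:,:2]
m=(x>.46)&(x<.54)&(y>.12)&(y<.30)&(z>.13)&(z<.149)
n,l=cv2.connectedComponents(m.astype(np.uint8))
for i in range(1,n):
    P=X[l==i]
    if len(P)<15: continue
    vx,vy,a,b=cv2.fitLine(P[:,:2].astype(np.float32),cv2.DIST_HUBER,0,1e-4,1e-4).ravel()
    print(len(P),"yaw",np.degrees(np.arctan2(-vx*np.sign(vy),abs(vy))).round(1),"bar rect",np.round(cv2.minAreaRect(P[:,:2].astype(np.float32)*1000)[0:2],1),"mid",np.round((P.min(0)+P.max(0))/2,4),"med",np.round(np.median(P,0),4))
print("cover",cv2.minAreaRect(c.astype(np.float32)*1000))
E
```

```text
t 1.0 tcp [ 234.9 -524.8  249.7] gap 88.0 F [ 0.7  0.8 -0.5]
 toolx [ 0.913  0.408 -0.   ] tooly [ 0.408 -0.913 -0.   ] toolz [-0.  0. -1.]
 shift mm [ 263.1 -149.4  149.7]
 turn [-0.  0. -0.]
t 1.0 tcp [ 234.9 -524.8  249.7] gap 88.0 F [ 0.7  0.8 -0.5]
 toolx [ 0.913  0.408 -0.   ] tooly [ 0.408 -0.913 -0.   ] toolz [-0.  0. -1.]
 shift mm [ 263.1 -149.4  229.7]
 turn [-0.  0. -0.]
253 yaw 9.4 bar rect [[511.7 212.5]
 [ 10.  110.3]] mid [0.5115 0.2125 0.1394] med [0.5116 0.2108 0.1439]
cover ((579.8887329101562, 224.4931640625), (188.56466674804688, 198.52639770507812), 9.510457992553711)
```

servo_tool:
  commands:
    - [88,30,-17,15,0,0,0]
    - [88,70,-40,40,0,0,0]
    - [88,112,-64,65,0,0,0]
    - [88,155,-88,90,0,0,0]
    - [88,197,-112,115,0,0,0]
    - [88,235,-134,135,0,0,0]
    - [88,263,-149.5,150,0,0,0]
    - [88,263,-149.5,150,0,0,0]
  squeeze: 20

```text
t: 1.9
ee_pos: [0.4143, -0.2751, 0.0968]
tcp_rot: [-0.003, 0.977, 0.211, -0.001]
wrist_force: [0.2, 0.2, -0.4]
finger_gap: 0.0879
```

```bash
python3 - <<'E'
from h import *
delta([.414,-.281,.02])
for c in("top","side"):
    p=camera(c); save(p,c+"2.png")
    X=cloud(p); o=outline_of(p,"blue_roll")
    for r in o[:1]:
        P=X[r["region"]]; P=P[(P[:,2]>.033)&(P[:,2]<.048)]
        if len(P)>5: print(c,r["p"],len(P),cv2.minEnclosingCircle(P[:,:2].astype(np.float32)*1000))
E
```

```text
t 1.9 tcp [ 414.3 -275.1   96.8] gap 87.9 F [ 0.2  0.2 -0.4]
 toolx [ 0.911  0.413 -0.001] tooly [ 0.413 -0.911 -0.007] toolz [-0.004  0.006 -1.   ]
 shift mm [-2.7  5.8 76.7]
 turn [-0.007  0.001 -0.   ]
top 0.53 150 ((420.46307373046875, -276.1677551269531), 26.323429107666016)
side 0.53 136 ((410.51275634765625, -275.65509033203125), 25.415002822875977)
```

servo_tool:
  commands:
    - [88,0,0,0,0,0,0]
    - [88,0,0,15,0,0,0]
    - [88,0,0,30,0,0,0]
    - [88,0,0,45,0,0,0]
    - [88,0,0,60,0,0,0]
    - [88,0,0,73,0,0,0]
    - [88,0,0,79,0,0,0]
    - [88,0,0,79,0,0,0]

```text
t: 2.9
ee_pos: [0.4133, -0.2812, 0.0202]
tcp_rot: [-0.001, 0.978, 0.208, -0.0]
wrist_force: [-0.9, -0.0, -0.4]
finger_gap: 0.0877
```

servo_tool:
  commands:
    - [50,0,0,0,0,0,0]
    - [50,0,0,0,0,0,0]
    - [50,0,0,0,0,0,0]
    - [50,0,0,0,0,0,0]
    - [50,0,0,0,0,0,0]
    - [50,0,0,0,0,0,0]
    - [50,0,0,0,0,0,0]
    - [50,0,0,0,0,0,0]

```text
t: 3.7
ee_pos: [0.4142, -0.2812, 0.0211]
tcp_rot: [0.0, 0.978, 0.209, 0.0]
wrist_force: [0.0, 0.6, 6.0]
finger_gap: 0.0546
```

servo_tool:
  commands:
    - [50,0,0,-8,0,0,0]
    - [50,0,0,-22,0,0,0]
    - [50,0,0,-38,0,0,0]
    - [50,0,0,-55,0,0,0]
    - [50,0,0,-72,0,0,0]
    - [50,0,0,-86,0,0,0]
    - [50,0,0,-90,0,0,0]
    - [50,0,0,-90,0,0,0]

```text
t: 4.5
ee_pos: [0.4142, -0.2813, 0.1115]
tcp_rot: [0.001, 0.978, 0.209, 0.0]
wrist_force: [-0.2, 1.1, -1.2]
finger_gap: 0.0546
```

```bash
python3 - <<'E'
from h import *
delta([.5735,-.096,.11])
p=camera("side"); save(p,"s3.png"); q=camera("top")
cv2.imwrite("pics/lift.png",np.hstack([cv2.resize(i["image"][a:a+130,b:b+130,::-1],None,fx=3,fy=3) for i,a,b in((p,230,130),(q,200,310))]))
E
```

```text
t 4.5 tcp [ 414.2 -281.3  111.5] gap 54.6 F [-0.2  1.1 -1.2]
 toolx [0.913 0.408 0.001] tooly [ 0.408 -0.913  0.002] toolz [ 0.001 -0.001 -1.   ]
 shift mm [ 221.1 -104.     1.5]
 turn [ 0.002 -0.001 -0.   ]
```

View pics/lift.png

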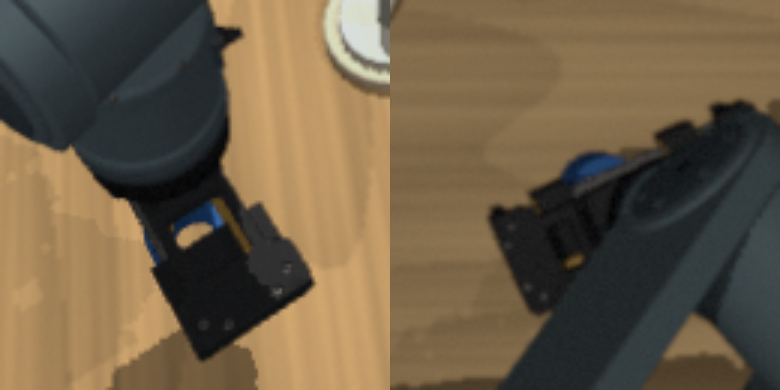

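The roll is lifted and held upright between the fingers (left crop ~(190,225)). I'll carry it over the spindle.

servo_tool:
  commands:
    - [50,20,-9,0,0,0,0]
    - [50,52,-24,0,0,0,0]
    - [50,88,-41,0,0,0,0]
    - [50,124,-58,0,0,0,0]
    - [50,160,-75,0,0,0,0]
    - [50,192,-91,0,0,0,0]
    - [50,214,-101,0,0,0,0]
    - [50,221,-104,0,0,0,0]

```text
t: 5.4
ee_pos: [0.5736, -0.0935, 0.1094]
tcp_rot: [-0.001, 0.978, 0.21, -0.001]
wrist_force: [-0.4, -0.5, -1.5]
finger_gap: 0.0544
```

servo_tool:
  commands:
    - [50,0,0,0,0,0,0]
    - [50,0,0,0,0,0,0]
    - [50,0,0,4,0,0,0]
    - [50,0,0,8,0,0,0]
    - [50,0,0,12,0,0,0]
    - [50,0,0,15,0,0,0]
    - [50,0,0,15,0,0,0]
    - [50,0,0,15,0,0,0]

```text
t: 6.2
ee_pos: [0.573, -0.0958, 0.0956]
tcp_rot: [-0.0, 0.978, 0.209, -0.0]
wrist_force: [-0.9, 0.6, -1.2]
finger_gap: 0.0546
```

```bash
python3 - <<'E'
from h import *
delta([.5735,-.096,.041])
p=camera("side"); q=camera("top"); 
for c in (p,q):
    X=cloud(c);
    for o in outline_of(c,"blue_roll")[:1]:
        P=X[o["region"]]; P=P[np.isfinite(P).all(1)]; t=P[P[:,2]>np.percentile(P[:,2],80)-.004]
        print(o["p"],o["rect"],len(P),np.round(P.min(0),4),np.round(P.max(0),4),cv2.minEnclosingCircle(t[:,:2].astype(np.float32)*1000))
cv2.imwrite("pics/over.png",np.hstack([cv2.resize(i["image"][a:a+130,b:b+130,::-1],None,fx=3,fy=3) for i,a,b in((p,165,195),(q,120,220))]))
E
```

```text
t 6.2 tcp [573.  -95.8  95.6] gap 54.6 F [-0.9  0.6 -1.2]
 toolx [ 0.913  0.408 -0.   ] tooly [ 0.408 -0.913 -0.   ] toolz [-0.  0. -1.]
 shift mm [ 0.3  0.4 54.6]
 turn [-0.  0. -0.]
0.72 [248.8, 206.3, 268.4, 230.8] 264 [ 0.5447 -0.1412  0.0019] [0.613  0.0014 0.1926] ((572.2008056640625, -107.28108215332031), 37.255455017089844)
```

View pics/over.png

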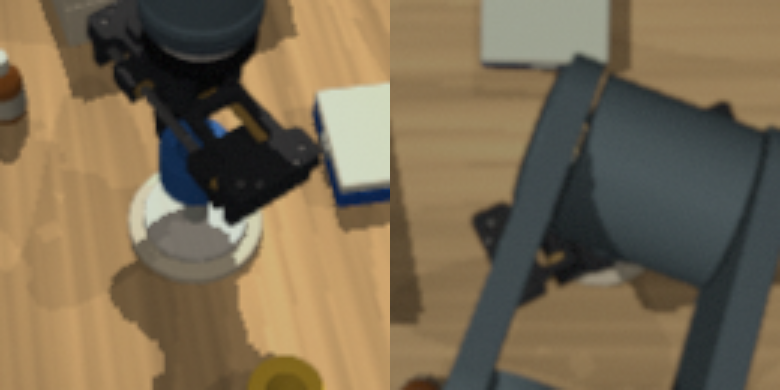

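The roll is above the spindle (left crop, spindle stub ~(195,212) just under it). I'll lower it slowly and watch the force.

servo_tool:
  commands:
    - [50,0,0,3,0,0,0]
    - [50,0,0,6,0,0,0]
    - [50,0,0,9,0,0,0]
    - [50,0,0,12,0,0,0]
    - [50,0,0,15,0,0,0]
    - [50,0,0,18,0,0,0]
    - [50,0,0,20,0,0,0]
    - [50,0,0,20,0,0,0]

```text
t: 7.2
ee_pos: [0.5729, -0.0957, 0.0753]
tcp_rot: [-0.0, 0.978, 0.209, -0.0]
wrist_force: [0.3, 0.2, -1.5]
finger_gap: 0.0546
```

Underside is about 13 mm below the tip with no contact force, so the spindle is in the bore.

servo_tool:
  commands:
    - [50,0,0,4,0,0,0]
    - [50,0,0,9,0,0,0]
    - [50,0,0,14,0,0,0]
    - [50,0,0,19,0,0,0]
    - [50,0,0,24,0,0,0]
    - [50,0,0,28,0,0,0]
    - [50,0,0,31,0,0,0]
    - [50,0,0,31,0,0,0]

```text
t: 8.0
ee_pos: [0.5728, -0.0956, 0.0442]
tcp_rot: [-0.0, 0.978, 0.209, -0.0]
wrist_force: [-0.8, 0.3, -0.5]
finger_gap: 0.0546
```

servo_tool:
  commands:
    - [50,0,0,1,0,0,0]
    - [50,0,0,2,0,0,0]
    - [50,0,0,2.5,0,0,0]
    - [50,0,0,3,0,0,0]
    - [50,0,0,3,0,0,0]
    - [50,0,0,3,0,0,0]
    - [50,0,0,3,0,0,0]
    - [50,0,0,3,0,0,0]

```text
t: 8.8
ee_pos: [0.5732, -0.0958, 0.0418]
tcp_rot: [0.0, 0.978, 0.209, 0.0]
wrist_force: [0.3, 0.2, -1.8]
finger_gap: 0.0549
```

servo_tool:
  commands:
    - [50,0,0,0.8,0,0,0]
    - [50,0,0,0.8,0,0,0]
    - [70,0,0,0.8,0,0,0]
    - [88,0,0,0.8,0,0,0]
    - [88,0,0,0.8,0,0,0]
    - [88,0,0,0.8,0,0,0]
    - [88,0,0,0.8,0,0,0]
    - [88,0,0,0.8,0,0,0]

```text
t: 9.6
ee_pos: [0.5731, -0.0957, 0.0409]
tcp_rot: [-0.0, 0.978, 0.209, -0.0]
wrist_force: [-0.5, 0.5, -0.5]
finger_gap: 0.0883
```

servo_tool:
  commands:
    - [88,0,0,-5,0,0,0]
    - [88,0,0,-20,0,0,0]
    - [88,0,0,-40,0,0,0]
    - [88,0,0,-65,0,0,0]
    - [88,0,0,-95,0,0,0]
    - [88,0,0,-130,0,0,0]
    - [88,0,0,-165,0,0,0]
    - [88,0,0,-175,0,0,0]

```text
t: 10.4
ee_pos: [0.5754, -0.0965, 0.2219]
tcp_rot: [0.002, 0.978, 0.209, 0.004]
wrist_force: [-0.2, -1.7, 0.6]
finger_gap: 0.088
```

```bash
python3 - <<'E'
from h import *
delta([.5115,.2125,.215],np.radians(99.5))
E
```

```text
t 10.4 tcp [575.4 -96.5 221.9] gap 88.0 F [-0.2 -1.7  0.6]
 toolx [0.913 0.409 0.006] tooly [ 0.409 -0.913  0.006] toolz [ 0.008 -0.003 -1.   ]
 shift mm [  67.9 -308.2    5.4]
 turn [ 9.000e-03 -1.000e-03 -1.316e+00]
```

servo_tool:
  commands:
    - [88,6,-25,0,0,0,-0.14]
    - [88,14,-63,0,0,0,-0.28]
    - [88,23,-105,0,0,0,-0.42]
    - [88,33,-150,0,0,0,-0.56]
    - [88,43,-195,0,0,0,-0.7]
    - [88,53,-240,0,0,0,-0.84]
    - [88,62,-280,0,0,0,-0.98]
    - [88,68,-307,0,0,0,-1.12]

```text
t: 11.2
ee_pos: [0.5084, 0.2147, 0.2158]
tcp_rot: [-0.0, 0.715, 0.699, -0.0]
wrist_force: [0.1, -1.0, -0.4]
finger_gap: 0.0877
```

servo_tool:
  commands:
    - [88,0,0,0,0,0,-0.1]
    - [88,0,0,0,0,0,-0.196]
    - [88,0,0,0,0,0,-0.196]
    - [88,0,0,0,0,0,-0.196]
    - [88,0,0,0,0,0,-0.196]
    - [88,0,0,0,0,0,-0.196]
    - [88,0,0,0,0,0,-0.196]
    - [88,0,0,0,0,0,-0.196]

```text
t: 12.0
ee_pos: [0.5098, 0.2121, 0.2159]
tcp_rot: [-0.0, 0.646, 0.763, -0.0]
wrist_force: [0.4, 0.1, 0.0]
finger_gap: 0.0881
```

```bash
python3 - <<'E'
from h import *
delta([.5115,.2125,.136],np.radians(99.5))
p=camera("side"); q=camera("top"); X=cloud(p)
m=(np.hypot(X[...,0]-.5735,X[...,1]+.096)<.05)&(X[...,2]>.045)
P=X[m]; print("roll top",len(P),np.round(np.percentile(P[:,2],[5,50,95]),4),cv2.minEnclosingCircle(P[:,:2].astype(np.float32)*1000))
m=(X[...,0]>.42)&(X[...,0]<.62)
cv2.imwrite("pics/pre.png",np.hstack([cv2.resize(i["image"][a:a+200,b:b+130,::-1],None,fx=2.9,fy=2.9) for i,a,b in((p,70,180),(q,100,80))]))
E
```

```text
t 12.0 tcp [509.8 212.1 215.9] gap 88.1 F [0.4 0.1 0. ]
 toolx [-0.165  0.986  0.   ] tooly [ 0.986  0.165 -0.   ] toolz [-0.  0. -1.]
 shift mm [ 0.1  1.7 79.9]
 turn [-0. -0. -0.]
roll top 446 [0.0492 0.0607 0.0657] ((572.629638671875, -96.83325958251953), 28.21772003173828)
```

View pics/pre.png

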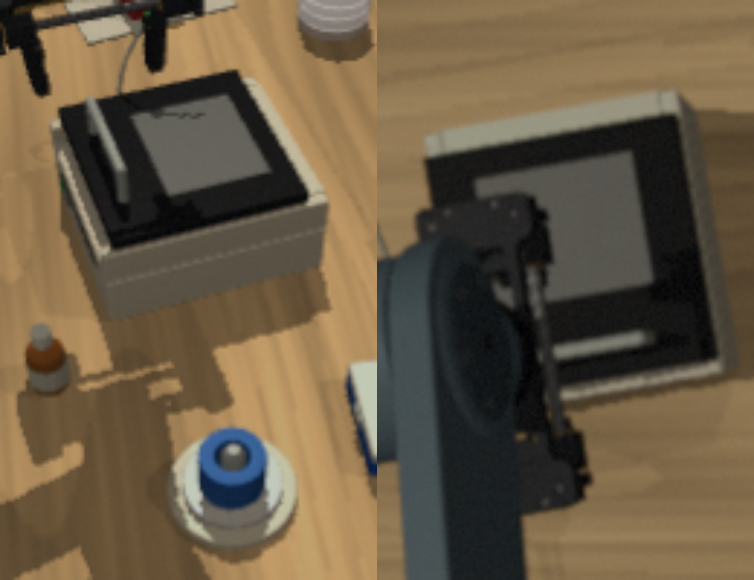

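The roll is seated: its top is at 0.0607 m against an expected 0.060, and it is centred with the spindle showing through the bore (left panel ~(232,460)). The handle bar runs from (90,100) to (122,195) in the side view, with the fingers above it on either side. I'll descend to it.

servo_tool:
  commands:
    - [88,0,1,15,0,0,0]
    - [88,0,1.7,32,0,0,0]
    - [88,0,1.7,48,0,0,0]
    - [88,0,1.7,62,0,0,0]
    - [88,0,1.7,73,0,0,0]
    - [88,0,1.7,79,0,0,0]
    - [88,0,1.7,81,0,0,0]
    - [88,0,1.7,81,0,0,0]
  squeeze: 30

```text
t: 12.9
ee_pos: [0.5116, 0.2126, 0.135]
tcp_rot: [0.0, 0.646, 0.763, 0.0]
wrist_force: [-0.6, -0.2, -0.7]
finger_gap: 0.0879
```

servo_tool:
  commands:
    - [60,0,0,0,0,0,0]
    - [30,0,0,0,0,0,0]
    - [14,0,0,0,0,0,0]
    - [14,0,0,0,0,0,0]
    - [14,0,0,0,0,0,0]
    - [14,0,0,0,0,0,0]
    - [14,0,0,0,0,0,0]
    - [14,0,0,0,0,0,0]

```text
t: 13.7
ee_pos: [0.5115, 0.2125, 0.1349]
tcp_rot: [0.0, 0.646, 0.763, 0.0]
wrist_force: [0.7, -0.8, 0.4]
finger_gap: 0.0264
```

servo_tool:
  commands:
    - [4,0,0,0,0,0,0]
    - [4,0,0,0,0,0,0]
    - [4,0,0,0,0,0,0]
    - [4,0,0,0,0,0,0]
    - [4,0,0,0,0,0,0]
    - [4,0,0,0,0,0,0]
    - [4,0,0,0,0,0,0]
    - [4,0,0,0,0,0,0]

```text
t: 14.5
ee_pos: [0.5107, 0.2124, 0.1347]
tcp_rot: [-0.001, 0.646, 0.763, -0.001]
wrist_force: [-5.1, -1.2, 3.3]
finger_gap: 0.0089
```

Gripped: the gap is 8.9 mm on the 10 mm bar, with the same small under-read as on the roll. I'll lift along the hinge arc (radius 172 mm), to 18° first.

servo_tool:
  commands:
    - [4,0,1.8,-5.7,0,0,0]
    - [4,0,3.8,-11.4,0,0,0]
    - [4,0,7.2,-19.7,0,0,0]
    - [4,0,11,-27.9,0,0,0]
    - [4,0,15.2,-35.9,0,0,0]
    - [4,0,19.9,-43.6,0,0,0]
    - [4,0,23.2,-48.6,0,0,0]
    - [4,0,23.2,-48.6,0,0,0]

```text
t: 15.3
ee_pos: [0.5338, 0.2163, 0.1849]
tcp_rot: [-0.001, 0.646, 0.763, -0.001]
wrist_force: [-10.9, -3.2, 2.2]
finger_gap: 0.0092
```

servo_tool:
  commands:
    - [4,0,4.8,-7.3,0,0,0]
    - [4,0,10,-14.3,0,0,0]
    - [4,0,15.5,-20.9,0,0,0]
    - [4,0,21.9,-27.3,0,0,0]
    - [4,0,28.6,-33.4,0,0,0]
    - [4,0,35.6,-39,0,0,0]
    - [4,0,40.4,-42.6,0,0,0]
    - [4,0,40.4,-42.6,0,0,0]

```text
t: 16.1
ee_pos: [0.5747, 0.2232, 0.2287]
tcp_rot: [0.0, 0.646, 0.763, 0.0]
wrist_force: [-9.6, -1.3, 6.7]
finger_gap: 0.0089
```

```bash
cat > ang.py <<'E'
from h import *
delta([.58,.22,.23])
yaw=np.radians(9.5); ux=np.array([np.cos(yaw),np.sin(yaw)]); uy=np.array([-ux[1],ux[0]])
hin=np.array([.5802,.2245])+.095*ux
import sys
for c in("top","side"):
    p=camera(c); save(p,sys.argv[1]+c+".png"); X=cloud(p); 
    d=X[...,:2]-hin; a=d@ux; b=d@uy; z=X[...,2]-.0915
    o=outline_of(p,"cover")
    m=np.zeros(z.shape,bool)
    for r in o[:1]: m|=r["region"]; print(c,r["p"],r["rect"])
    m=m&(abs(b)<.09)&(a<.0)&(a>-.2)&(z>-.02)
    A,Z=a[m],z[m]
    if len(A)<50: print(len(A)); continue
    # RANSAC line in a-z
    rng=np.random.default_rng(0); best=None
    for _ in range(500):
        i,j=rng.choice(len(A),2,False)
        t=np.array([A[j]-A[i],Z[j]-Z[i]]); L=np.hypot(*t)
        if L<.03: continue
        n=np.array([-t[1],t[0]])/L; k=abs((A-A[i])*n[0]+(Z-Z[i])*n[1])<.003
        if best is None or k.sum()>best.sum(): best=k
    vx,vy,x0,y0=cv2.fitLine(np.stack([A[best],Z[best]],1).astype(np.float32),cv2.DIST_L2,0,1e-4,1e-4).ravel()
    t=np.array([vx,vy])*(-np.sign(vx)); n=np.array([t[1],-t[0]])
    print(c,len(A),best.sum(),"angle",np.degrees(np.arctan2(t[1],-t[0])).round(2),"hinge-line offset mm",round(abs((x0*n[0]+y0*n[1])*1000),1),"range a",A[best].min().round(3),A[best].max().round(3))
s=observe(); g=np.array(s["ee_pos"])+[0,0,.005]; e=(g[:2]-hin)
print("handle rel hinge",np.round([e@ux,e@uy,g[2]-.0915],4),"radius",np.hypot(e@ux,g[2]-.0915).round(4),"angle from handle",(np.degrees(np.arctan2(g[2]-.0915,-(e@ux)))-16.54).round(2))
E
python3 ang.py a
```

```text
t 16.1 tcp [574.7 223.2 228.7] gap 8.9 F [-9.6 -1.3  6.7]
 toolx [-0.165  0.986  0.   ] tooly [0.986 0.165 0.001] toolz [ 0.001  0.    -1.   ]
 shift mm [-4.   4.7 -1.3]
 turn [ 0.001 -0.    -0.   ]
top 0.75 [112.1, 136.7, 189.6, 214.3]
top 3091 2699 angle 38.05 hinge-line offset mm 13.5 range a -0.144 -0.0
side 0.64 [208.9, 73.2, 288.8, 136.1]
side 1720 1455 angle 37.26 hinge-line offset mm 16.5 range a -0.146 -0.0
handle rel hinge [-0.1013 -0.0004  0.1417] radius 0.1742 angle from handle 37.91
```

The fit gives 38.05° from the top view, 37.3° from the side and 37.9° from the handle position. I'll go the last 7° with a slight outward correction.

servo_tool:
  commands:
    - [4,0,3,-2.2,0,0,0]
    - [4,0,6,-4.4,0,0,0]
    - [4,0,9,-6.5,0,0,0]
    - [4,0,12,-8.6,0,0,0]
    - [4,0,14.6,-10.5,0,0,0]
    - [4,0,16.6,-11.9,0,0,0]
    - [4,0,17.2,-12.4,0,0,0]
    - [4,0,17.2,-12.4,0,0,0]

```text
t: 17.1
ee_pos: [0.5914, 0.226, 0.2399]
tcp_rot: [0.0, 0.646, 0.763, 0.0]
wrist_force: [-5.6, -1.2, 1.4]
finger_gap: 0.0088
```

```bash
python3 ang.py b; python3 - <<'E'
import cv2,numpy as np
p=cv2.imread("pics/bside.png");q=cv2.imread("pics/btop.png")
cv2.imwrite("pics/end.png",np.hstack([cv2.resize(i[a:a+200,b:b+130],None,fx=2.9,fy=2.9) for i,a,b in((p,65,180),(q,100,80))]))
E
```

```text
t 17.1 tcp [591.4 226.  239.9] gap 8.8 F [-5.6 -1.2  1.4]
 toolx [-0.165  0.986  0.   ] tooly [0.986 0.165 0.   ] toolz [ 0.  0. -1.]
 shift mm [ -4.1 -12.2   9.9]
 turn [ 0. -0. -0.]
top 0.66 [110.9, 137.4, 186.3, 206.9]
top 2760 2338 angle 44.74 hinge-line offset mm 13.3 range a -0.129 -0.0
side 0.64 [214.9, 67.4, 290.8, 134.4]
side 1387 1129 angle 43.96 hinge-line offset mm 16.7 range a -0.13 -0.0
handle rel hinge [-0.0838 -0.0003  0.1533] radius 0.1748 angle from handle 44.79
```

View pics/end.png

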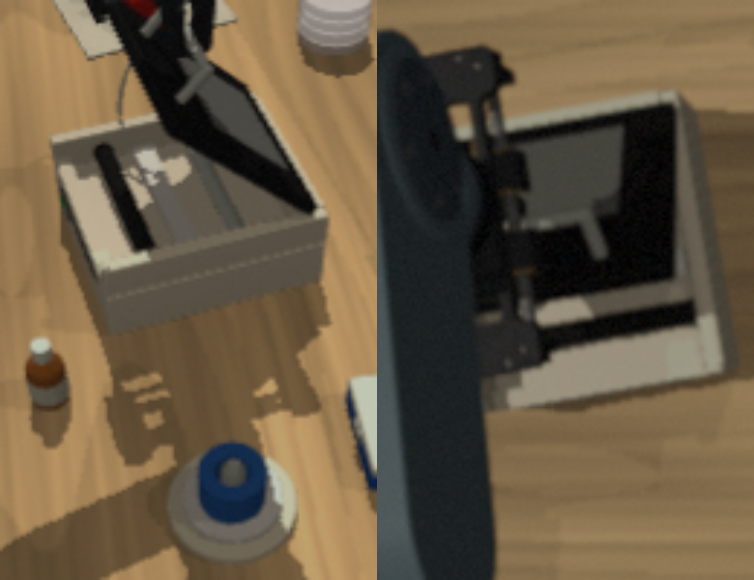

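The cover stands open at about 44.5°, held by the bar (left panel ~(195,80)). The blue roll is seated on the unwinder (230,480), and the dropper and slide box have not moved. One small trim upward, then a hold and a last check.

servo_tool:
  commands:
    - [4,0,0.5,-0.3,0,0,0]
    - [4,0,1,-0.6,0,0,0]
    - [4,0,1,-0.6,0,0,0]
    - [4,0,1,-0.6,0,0,0]
    - [4,0,1,-0.6,0,0,0]
    - [4,0,1,-0.6,0,0,0]
    - [4,0,1,-0.6,0,0,0]
    - [4,0,1,-0.6,0,0,0]

```text
t: 18.1
ee_pos: [0.5923, 0.2262, 0.2405]
tcp_rot: [0.0, 0.646, 0.763, 0.0]
wrist_force: [-5.6, -1.5, 1.5]
finger_gap: 0.0088
```

```bash
python3 ang.py c && python3 -c "
from station import *
print(finish_job())"
```

```text
t 18.1 tcp [592.3 226.2 240.5] gap 8.8 F [-5.6 -1.5  1.5]
 toolx [-0.165  0.986  0.   ] tooly [0.986 0.165 0.   ] toolz [ 0.  0. -1.]
 shift mm [ -4.1 -13.1  10.5]
 turn [ 0. -0. -0.]
top 0.93 [114.7, 134.8, 185.9, 206.3]
top 2668 2306 angle 45.14 hinge-line offset mm 13.2 range a -0.127 -0.0
side 0.82 [216.2, 70.7, 287.9, 136.7]
side 1337 1108 angle 44.29 hinge-line offset mm 16.7 range a -0.13 -0.0
handle rel hinge [-0.0828 -0.0003  0.1539] radius 0.1748 angle from handle 45.17
the job is handed in; nothing more can be done
None
```

I put the blue roll over the spindle and let go of it. Then I lifted the cover by its bar to about 45° and handed the job in at about 18 s with the bar still gripped.

- **Roll:** after release its top measured 0.0607 m, against 0.060 m for a fully seated roll. It was centred, with the spindle showing through the bore.
- **Cover angle:** the last readings were 45.1° from the top camera and 45.2° from the handle position. The side camera disagreed slightly, at 44.3°.
- **Hold:** the last wrist force was about 6 N, and the fingers read 8.8 mm on the 10 mm bar. The handle's radius from the hinge measured 174.8 mm against the expected 172.1 mm, probably a 2–3 mm error in my hinge position.
- **Other items:** the dropper and slide box looked undisturbed in the last picture I viewed. I did not re-measure them or the yellow roll, but the arm stayed clear of all three.

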